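# Unlock the bench magnifier and bring it over the engraving block

## Task

The bench magnifier is locked in its parked position. Release its lock by pulling the spring-loaded toggle bat outward and flipping it over to the upright notch, letting it spring fully home there; then swing the magnifier until its lens is centred over the brass block in the vice, and let go. Leave the vice and the other things on the bench where they are.

Things in the scene. Friction and masses are not known exactly. Their poses are not given: they have to be found in the camera images.
- console: fixed grey lock bracket on the magnifier's stand, on the robot's side of the post. Origin: post axis at bench height; z up, x level from the lock to the post (roughly away from the robot), y left; the bat swings in its x-z plane. Slab 110 wide, 18 high, x -190 to -20 mm; two cheeks 10 thick at y +-33, 92 high. The post in its 32 mm sleeve stands at the origin.
- toggle_hinge (a point): the level hinge axis (along the console's y) of the toggle, 115 mm before the post axis and 85 mm above the bench; fixed
- bat_grip (a point): middle of the bat's black round grip (28 mm thick, from 27 mm below to 17 mm above this point, then a 35 mm wide head that ends 28 mm above it), on the bat's axis, 82 mm from toggle_hinge with the bat home, farther by as much as it is pulled out. Below the grip a 14 mm steel stem with a 50 mm cross pin, 36 mm from the hinge.
- toggle (a joint): flip angle about toggle_hinge, rad. 0 = locked: the bat leans 0.66 rad (38 deg) from vertical to the console's -x (towards the robot). 0.66 = free: bat vertical (end stop). A steel ridge between the two notches stops the cross pin at about 0.06 unless the bat is pulled out; in the upright notch it rests anywhere from 0.60 to 0.66. Light friction, stays where it is left.
- bat (a joint): how far the bat is pulled out along its own axis, m. 0 = home. Spring: 9 N at 0, 13 N at the hard stop at 0.014. It must be out by more than 0.009 all the way across the ridge; let go in a notch it springs home to 0, let go on the ridge it stays out by about 0.008.
- handle (a point): middle of the round black upright handle (24 mm thick, 60 mm long, 221 to 281 mm above the bench) on top of the magnifier's boom, 130 mm from the post axis; take it from above. The boom is 22 mm wide, its top 221 mm above the bench.
- lens (a point): centre of the magnifier's round lens (ring 124 mm across, 202 to 226 mm above the bench), on the boom's line, 220 mm from the post axis
- magnifier (a joint): swing of the boom about the vertical post axis, rad; 0 = parked, grows anticlockwise seen from above, to 1.7. Stiff hinge (0.2 N m of friction), stays where it is left. While the toggle is locked, its tail blocks the boom at about 0.04.
- post (a point): top of the post, on the swing axis, 240 mm above the bench; the black hub round it is 44 mm across, 198 to 232 mm above the bench
- block (a point): centre of the top face, 76 mm above the bench, of the 72 mm square brass block clamped in the fixed engraving vice (round dark base 132 mm across; a screw with a black ball reaches 123 mm from the centre). It lies within about 10 mm of the circle that the lens travels, 0.55 to 1.1 rad from the parked lens.
- blank: bystander: loose brass blank 60 x 60 x 30 mm, origin under its centre
- oil_jar: bystander: jar 52 mm across, 75 mm high, origin under its centre
- hammer: bystander: hammer, 200 mm, lying
- brush: bystander: brush, 170 mm, lying
- seal: bystander: stone seal 40 x 40 x 75 mm, standing, origin under its centre
- ink_box: bystander: black box 110 x 80 x 30 mm, origin under its centre
- graver: bystander: engraving tool with a handle, 160 mm, lying
Mind the look-alikes: they are no part of the job. There is more than one size of the part that bears block; the job needs the largest.

How it is judged:
On the way, in this order (a step that is already met when the one before it is completed fails the run):
1. the bat is in the upright notch (toggle above 0.55 rad) and has sprung home (out by less than 3 mm) (value of joint toggle above 0.55 rad and value of joint bat below 0.003 m), for 0.2 s.
2. the lens is over the block, within 22 mm of its centre seen from above (horizontal distance between lens and block below 0.022 m), for 0.2 s.
At the end, for the whole second after the job is handed in: The bat is in its upright notch (toggle above 0.55 rad) and home (out by less than 3 mm); the lens is at rest with its centre within 22 mm, seen from above, of the block's centre (all of step 1 and horizontal distance between lens and block below 0.022 m and velocity of joint magnifier between -0.02 and 0.02 rad/s); the robot touches nothing.
It fails at once if any loose bystander (blank, jar, hammer, brush, seal, black box, graver) is moved by more than 20 mm (distance of any of blank, oil_jar, hammer, brush, seal, ink_box, graver from where it was at the start of the episode above 0.02 m).
It also fails if it takes over 54 s, if anything falls off the work surface, if the arm or the gripper's body presses on something with over 40 N, if the wrist force passes 120 N, or if a joint passes its speed limit or range.

## Robot

A 6-joint arm with a two-finger parallel gripper is mounted at the origin on the work surface. World frame = base frame: x ahead of the robot, y to its left, z up, the work surface at z = 0. Lengths are in m, angles in rad, forces in N, time in s.
With the tool pointing down it reaches from about 0.35 to 0.975 m from the base axis. Payload 4.9 kg.
Tool frame: the origin (TCP) lies between the finger pads; the fingertips stand 19 mm ahead of it and the grasp point (between the pads) is the TCP; z points along the fingers, y is the line along which they close (so a half turn about z gives the same grasp; the last joint's range is limited). The gripper opens to 85 mm and grips with 20 to 120 N. Pads are 22 mm wide; open, the fingers measure 114 mm over their backs; the gripper's body (76 mm by 85 mm) begins 54 mm behind the grasp point. The pads swing forward as they close: fully open they stand 13 mm farther back than shut.
Start: joints at [0.99, 0.053, 1.613, -0, 1.476, -0.119], TCP at [0.278, 0.56, 0.25] pointing down, gripper open.
Joint ranges: [-3.01, 3.01], [-1.01, 2.22], [0.06, 2.58], [-1.02, 4.17], [0.09, 2.62], [-3.14, 3.14]. Speed limits (rad/s): [2.57, 2.57, 3.14, 3.14, 3.14, 3.14].

## Interface

Orientations are given as a rotation vector (axis times angle).
In Python, from station import ctrl gives the robot as it stands. The module is installed in compiled form; this text tells all that it offers.
- The arm moves only by the tool servo_tool, never from a script. Its argument "increments" is a list that holds one entry, the list of rows, each a list of 5 numbers: the finger opening in cm, from 0 to 8.54, then the shift along the tool's x, y, z in cm, then the turn about the tool's z in degrees. A call has 1 to 5 rows; each row is the pose to reach, as a shift and turn from the pose commanded when the call began, along the tool's axes at that moment; what a row does not reach only later rows make up. A row lasts 1/10 s, in which the tool goes at most 50 mm and 8.59 degrees, less where a joint would pass 70% of its speed; a pose out of reach is approached as far as the arm can. A call with a gripper value outside its range is refused whole. The fingers move at their own pace and stop on an object; "newtons" is the grip in N (left out, the last holds). Time passes only in rows, so rows that repeat a pose let the fingers close. It gives the time, the measured TCP pose, the force, the opening and the grip force at its end, in the units of the state.
- ctrl.get_obs(): the state, without advancing time (a new reading comes with each control period).
- ctrl.get_image(name): name is "side" or "top"; returns a dict with "img" (400x640x3 uint8, red, green, blue), "fx", "fy", "cx", "cy" (pixels), "rvec" (rotation vector, rad) and "tvec" (3), from world to camera coordinates, as OpenCV has them. Camera axes: x right, y down, z forward; pixel columns grow to the right and rows downward; lengths in m; the calibration is good to about 2 mm. A picture is of the moment at which its call begins. There is no depth.
- ctrl.finish_job(): hands the job in; it is judged then, once.
The state is a dict: "t": time; "q": joint angles; "dq": joint speeds; "effort": joint torques, N m; "tool_pos": TCP position; "tool_rot": TCP orientation; "contact_force": force on the tool from outside, world axes, zero at the start; "wrist_torque": the same for the moment, N m; "opening": finger opening in m; "grip_force": force on a finger pad.
Only numpy, scipy, OpenCV 4.12 (cv2) and the standard library are available. Lean on these libraries where they do the work, as an engineer would, in place of code of your own. Each camera call takes 0.05 s, during which the arm holds its last target. There are 200 camera calls.

## Working session

There is one attempt and no reset: what is moved stays moved. The work goes in short steps, Python scripts to look and compute and a tool call to move; the robot and the scene stay as the last step left them, time stands still between calls to the robot, and variables do not carry over. Pictures are saved under pics/ and viewed, at most 10 in all, crops included, and the job is handed in when it is done.

Besides the shell and the picture viewer there is one more tool, called after ">>>" as name([rows], argument=value, ...), one row to a line, values as JSON. servo_tool: Moves the arm, as the interface text tells. Its arguments: {"type":"object","properties":{"increments":{"type":"array"},"newtons":{"type":"number"}},"required":["increments"]}

```bash
mkdir -p pics; cat > h.py <<'E'
import numpy as np, cv2, pickle
from station import ctrl
def snap(name, tag):
    d=ctrl.get_image(name); pickle.dump(d,open(f'pics/{tag}.pkl','wb'))
    cv2.imwrite(f'pics/{tag}.png',cv2.cvtColor(d['img'],cv2.COLOR_RGB2BGR)); return d
def load(tag): return pickle.load(open(f'pics/{tag}.pkl','rb'))
def P(d):
    R=cv2.Rodrigues(np.array(d['rvec'],float))[0]; K=np.array([[d['fx'],0,d['cx']],[0,d['fy'],d['cy']],[0,0,1]])
    return K@np.c_[R,np.array(d['tvec']).reshape(3)]
def proj(d,X):
    p=P(d)@np.r_[X,1]; return p[:2]/p[2]
def tri(d1,p1,d2,p2):
    X=cv2.triangulatePoints(P(d1),P(d2),np.array(p1,float).reshape(2,1),np.array(p2,float).reshape(2,1)).ravel(); return X[:3]/X[3]
def atz(d,p,z):
    M=P(d); H=np.c_[M[:,:2],M[:,2]*z+M[:,3]]; x=np.linalg.solve(H,[p[0],p[1],1]); return x[:2]/x[2]
def crop(tag,x0,y0,x1,y1,s,out):
    im=cv2.imread(f'pics/{tag}.png')[y0:y1,x0:x1]; cv2.imwrite(f'pics/{out}.png',cv2.resize(im,None,fx=s,fy=s,interpolation=cv2.INTER_CUBIC))
E
python3 - <<'E'
from h import *
for n in('side','top'):
    d=snap(n,n+'0'); R=cv2.Rodrigues(np.array(d['rvec'],float))[0]; print(n,d['fx'],-R.T@np.array(d['tvec']).ravel(), R[2])
o=ctrl.get_obs();print(o['t'],o['tool_pos'],o['tool_rot'],o['opening'])
E
```

```text
side 408.3337306626838 [ 0.1536593  -0.79740099  0.97877614] [ 0.30536769  0.6462123  -0.69939991]
top 460.3776117124614 [ 0.3903261  -0.00912807  1.43912591] [ 0.09545703 -0.00181648 -0.99543189]
0.1 [0.27816826 0.55909441 0.24917269] [-7.18796804e-01 -3.05757362e+00  2.74594725e-03] 0.08529949654319116
```

View pics/side0.png

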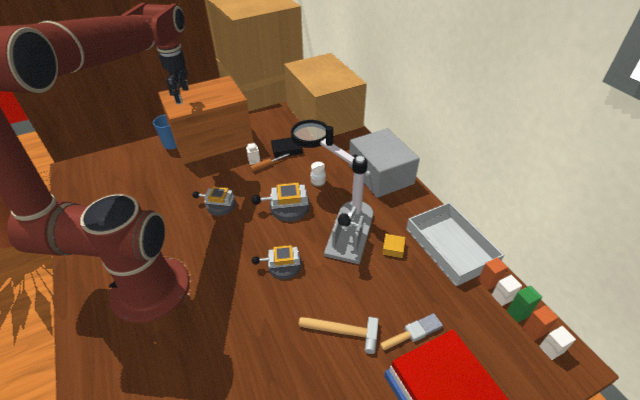

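View pics/top0.png

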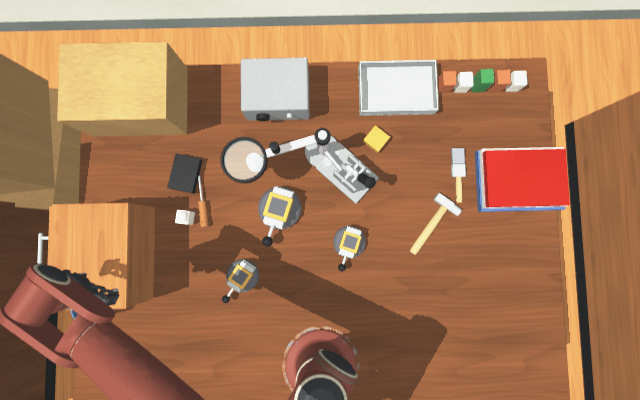

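Candidates for the vice (top/side): (280,207)/(289,195) is the largest, (350,241)/(284,258) and (240,276)/(217,198) are smaller look-alikes. There is one bat, with its grip at (367,181)/(344,219). The handle is at (275,148)/(330,135), the post at (322,136)/(360,160) and the lens at (244,160)/(311,132). Next I check these in close crops.

```bash
python3 - <<'E'
from h import *
crop('top0',215,115,405,255,4,'topc'); crop('side0',240,110,420,270,3.75,'sidec')
E
```

```text
(no output)
```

View pics/topc.png

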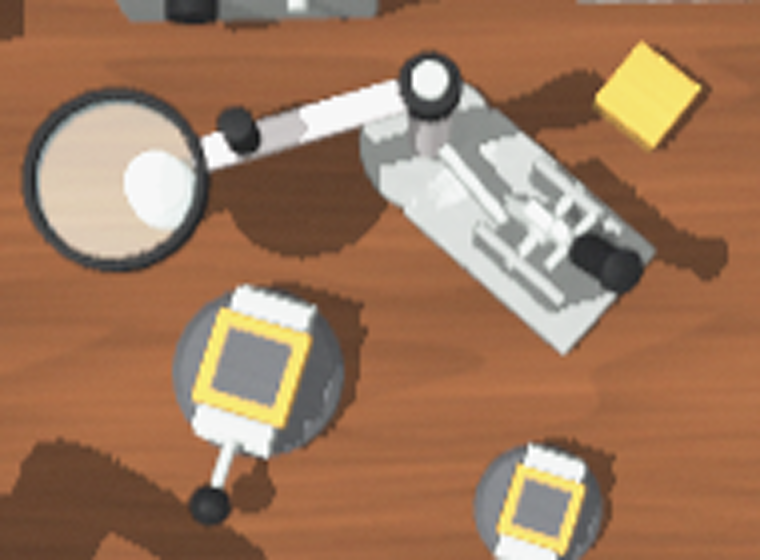

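View pics/sidec.png

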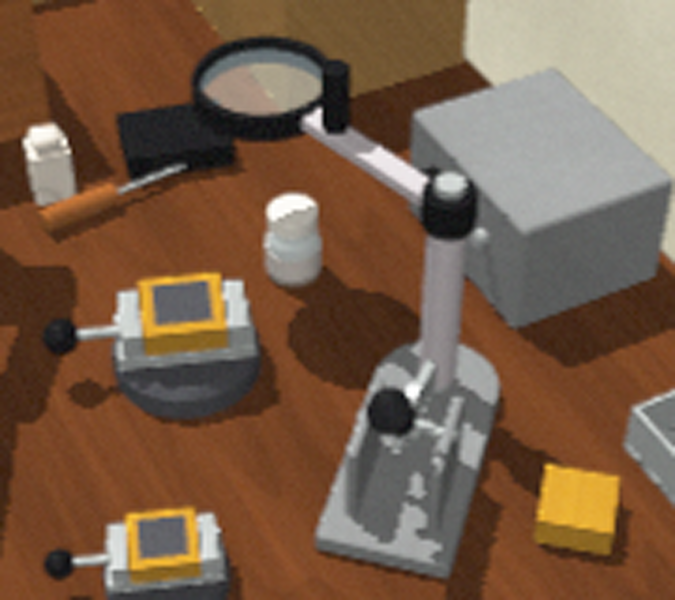

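The crops show the large vice block's top centre at topc (252,370) and sidec (182,302), and the bat head at topc (622,270) and sidec (391,411). The oil jar stands under the lens. The vice choice holds, so now I triangulate.

```bash
cat > m.py <<'E'
from h import *
t,s=load('top0'),load('side0')
T=lambda x,y:(215+x/4-.375,115+y/4-.375)
S=lambda x,y:(240+x/3.75-.37,110+y/3.75-.37)
pts=dict(post=((430,78),(450,185)),handle=((239,130),(336,97)),lens=((116,180),(263,87)),block=((252,368),(182,302)),head=((622,270),(391,411)))
X={}
for k,(a,b) in pts.items():
    X[k]=tri(t,T(*a),s,S(*b)); print(k,X[k].round(4), (proj(t,X[k])-T(*a)).round(1))
E
python3 - <<'E'
from m import *
for z,k in((.24,'post'),(.251,'handle'),(.214,'lens'),(.076,'block')):
    print(k,atz(t,T(*pts[k][0]),z).round(4),atz(s,S(*pts[k][1]),z).round(4))
# slab outline: near corners at z=.018 in top: right, bottom
for c in((655,250),(563,352)): print(atz(t,T(*c),.018).round(4))
for c in((320,545),(446,572)): print('s',atz(s,S(*c),.018 if c[0]<0 else .009).round(4))
print(np.linalg.norm(X['handle'][:2]-X['post'][:2]),np.linalg.norm(X['lens'][:2]-X['post'][:2]),np.linalg.norm(X['block'][:2]-X['post'][:2]))
E
```

```text
post [ 0.6565 -0.0187  0.2385] [-0.  0.]
handle [0.6222 0.1068 0.2521] [ 0.1 -0.1]
lens [0.5969 0.1934 0.2159] [ 0.  -0.1]
block [0.4778 0.1162 0.0791] [ 0.1 -0.3]
head [ 0.5343 -0.1497  0.1694] [ 0.1 -0.3]
post [ 0.6563 -0.0187] [ 0.6555 -0.0202]
handle [0.622  0.1071] [0.6234 0.1081]
lens [0.5969 0.1938] [0.5984 0.1958]
block [0.4771 0.1168] [0.4801 0.119 ]
[ 0.5657 -0.1923]
[ 0.4879 -0.1185]
s [ 0.4909 -0.1234]
s [ 0.5668 -0.1914]
0.13013138713386813 0.22034230038657465 0.22390665901529994
```

>>> servo_tool([
  [[8.5,-3.4,-3.2,0,8],[8.5,-6.8,-6.4,0,16],[8.5,-10.2,-9.5,0,24],[8.5,-13.6,-12.7,0,32],[8.5,-17,-15.9,0,40]],
], newtons=60)

```text
t: 0.6
tool_pos: [0.3598, 0.3396, 0.2498]
tool_rot: [-1.728, -2.623, 0.001]
contact_force: [1.6, 0.2, -0.9]
opening: 0.0848
grip_force: 0.0
```

```bash
cat > plan.py <<'E'
import sys
from h import *
def plan(target,yaw=None):
    o=ctrl.get_obs(); R=cv2.Rodrigues(np.array(o['tool_rot'],float))[0]
    d=R.T@(np.array(target)-np.array(o['tool_pos'])); a=np.degrees(np.arctan2(R[1,1],R[0,1]))
    print('t',round(o['t'],2),'pos',np.round(o['tool_pos'],4),'yaw',a.round(1),'F',np.round(o['contact_force'],1),'open',round(o['opening'],4),'grip',np.round(o['grip_force'],1),'q',np.round(o['q'],2))
    print('shift cm',(100*d).round(2),'turn',None if yaw is None else round(a-yaw,1),'axes x',R[:,0].round(3),'y',R[:,1].round(3))
a=list(map(float,sys.argv[1:]))
plan(a[:3],a[3] if len(a)>3 else None)
E
python3 plan.py .542 -.139 .24 -43.4
```

```text
t 0.6 pos [0.3598 0.3396 0.2498] yaw 23.2 F [ 1.6  0.2 -0.9] open 0.0848 grip 0.0 q [ 0.61 -0.27  1.91 -0.    1.5   0.2 ]
shift cm [-51.17  -2.15   0.99] turn 66.6 axes x [-0.395  0.919 -0.   ] y [ 0.919  0.395 -0.001]
```

>>> servo_tool([
  [[8.5,-4.7,-0.2,0.1,8],[8.5,-9.4,-0.4,0.2,16],[8.5,-14.1,-0.6,0.3,24],[8.5,-18.8,-0.8,0.4,32],[8.5,-23.5,-1.0,0.5,40]],
])

```text
t: 1.1
tool_pos: [0.4445, 0.1201, 0.245]
tool_rot: [-2.522, -1.873, -0.0]
contact_force: [0.6, 1.2, -0.2]
opening: 0.0851
grip_force: 0.0
```

```bash
python3 plan.py .542 -.139 .24 -43.4
```

```text
t 1.1 pos [0.4445 0.1201 0.245 ] yaw -16.8 F [ 0.6  1.2 -0.2] open 0.0851 grip 0.0 q [ 0.1  -0.36  1.99  0.    1.51  0.39]
shift cm [-22.    16.81   0.5 ] turn 26.6 axes x [0.289 0.957 0.   ] y [ 0.957 -0.289 -0.   ]
```

>>> servo_tool([
  [[8.5,-3.7,2.8,0.1,5.3],[8.5,-7.4,5.6,0.2,10.6],[8.5,-11.1,8.4,0.3,16],[8.5,-14.8,11.2,0.4,21.3],[8.5,-18.5,14.0,0.5,26.6]],
])

```text
t: 1.6
tool_pos: [0.5264, -0.097, 0.2398]
tool_rot: [-2.884, -1.245, 0.0]
contact_force: [0.5, -0.3, 0.1]
opening: 0.085
grip_force: 0.0
```

>>> servo_tool([
  [[8.5,-3.5,2.0,0,0],[8.5,-3.5,2.0,0,0]],
])

```text
t: 1.8
tool_pos: [0.5163, -0.1382, 0.2395]
tool_rot: [-2.885, -1.243, 0.003]
contact_force: [0.6, 0.1, 0.3]
opening: 0.085
grip_force: 0.0
```

```bash
python3 plan.py .5424 -.1392 .150 -43.4; python3 - <<'E'
from h import *
s=snap('side','s1'); t=snap('top','t1')
im=[cv2.imread(f'pics/{a}.png') for a in('s1','t1')]
cv2.imwrite('pics/pre.png',np.hstack([cv2.resize(im[0][120:280,280:420],None,fx=2.8,fy=2.8),cv2.resize(im[1][110:270,300:420],None,fx=2.8,fy=2.8)]))
E
```

```text
t 1.8 pos [ 0.5163 -0.1382  0.2395] yaw -43.4 F [0.6 0.1 0.3] open 0.085 grip 0.0 q [-0.4  -0.16  1.83 -0.    1.47  0.36]
shift cm [1.74 1.98 8.94] turn 0.0 axes x [ 0.687  0.727 -0.002] y [ 0.727 -0.687 -0.001]
```

View pics/pre.png

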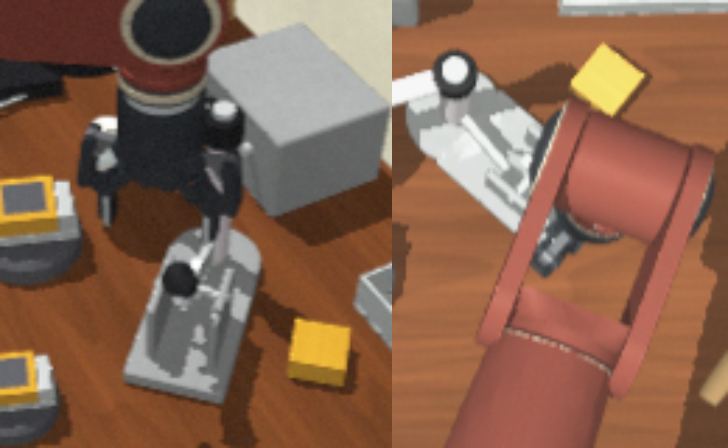

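The picture shows the open gripper above the bat, aligned with the console and about 2.6 cm off sideways. The bat's head at (180,280) is unobstructed. I shift over it, then go down.

>>> servo_tool([
  [[8.5,1.7,2.0,1.0,0],[8.5,1.7,2.0,4.0,0],[8.5,1.7,2.0,7.0,0],[8.5,1.7,2.0,8.9,0],[8.5,1.7,2.0,8.9,0]],
])

```text
t: 2.4
tool_pos: [0.541, -0.133, 0.1473]
tool_rot: [-2.875, -1.252, 0.008]
contact_force: [-0.4, -0.3, -0.4]
opening: 0.0849
grip_force: 0.0
```

>>> servo_tool([
  [[2,0,0,0,0],[2,0,0,0,0],[2,0,0,0,0],[2,0,0,0,0],[2,0,0,0,0]],
])

```text
t: 2.9
tool_pos: [0.5447, -0.1368, 0.1528]
tool_rot: [2.878, 1.249, 0.004]
contact_force: [3.8, -2.6, 1.1]
opening: 0.0263
grip_force: 71.3
```

```bash
python3 plan.py .5424 -.1392 .150 -43.4
```

```text
t 2.9 pos [ 0.5447 -0.1368  0.1528] yaw -43.1 F [ 3.8 -2.6  1.1] open 0.0263 grip 71.3 q [-0.38 -0.02  1.85 -0.    1.3   0.37]
shift cm [-0.33 -0.    0.28] turn 0.3 axes x [0.683 0.73  0.001] y [ 0.73  -0.683  0.005]
```

>>> servo_tool([
  [[2,-0.3,0,-0.35,0],[2,-0.5,0,-0.7,0],[2,-0.75,0,-1.0,0],[2,-0.75,0,-1.0,0],[2,-0.75,0,-1.0,0]],
])

```text
t: 3.4
tool_pos: [0.5401, -0.1412, 0.1607]
tool_rot: [2.88, 1.248, 0.009]
contact_force: [12.1, -0.6, -9.9]
opening: 0.0262
grip_force: 71.5
```

```bash
python3 plan.py .5424 -.1392 .150 -43.4
```

```text
t 3.4 pos [ 0.5401 -0.1412  0.1607] yaw -43.1 F [12.1 -0.6 -9.9] open 0.0262 grip 71.5 q [-0.39 -0.04  1.86  0.    1.32  0.36]
shift cm [0.3  0.03 1.07] turn 0.3 axes x [0.684 0.73  0.004] y [ 0.73  -0.684  0.005]
```

>>> servo_tool([
  [[2,0.1,0,-0.25,0],[2,0.4,0,-0.45,0],[2,0.7,0,-0.65,0],[2,1.1,0,-0.9,0],[2,1.1,0,-0.9,0]],
])

```text
t: 3.9
tool_pos: [0.5458, -0.1348, 0.1675]
tool_rot: [2.879, 1.247, -0.002]
contact_force: [9.5, -7.8, -14.5]
opening: 0.0263
grip_force: 64.8
```

```bash
cat > b.py <<'E'
from h import *
o=ctrl.get_obs(); p=np.array(o['tool_pos'])-[.656,-.019,0]; F=np.array(o['contact_force'])
c=np.array([.687,.727,0]); x=p@c+.115; z=p[2]-.085; yl=p@[-.727,.687,0]
r=np.hypot(x,z); a=np.arctan2(-x,z); u=np.array([x,z])/r; f=np.array([F@c,F[2]])
print('t',round(o['t'],2),'x,z,y mm',(1e3*np.array([x,z,yl])).round(1),'r',(r*1e3).round(1),'lean',a.round(3),'Fax',(f@u).round(1),'Ftan(+x)',(f@[u[1],-u[0]]).round(1),'Fy',(F@[-.727,.687,0]).round(1),'open',round(o['opening'],4))
E
python3 b.py
```

```text
t 3.9 x,z,y mm [-44.9  82.5   0.6] r 93.9 lean 0.498 Fax -13.2 Ftan(+x) -6.2 Fy -12.2 open 0.0263
```

>>> servo_tool([
  [[2,0.3,0.05,-0.3,0],[2,0.7,0.1,-0.5,0],[2,1.2,0.1,-0.75,0],[2,1.6,0.1,-0.9,0],[2,1.6,0.1,-0.9,0]],
])

```text
t: 4.4
tool_pos: [0.5565, -0.1228, 0.1756]
tool_rot: [2.881, 1.251, -0.005]
contact_force: [6.3, -6.0, -13.9]
opening: 0.0257
grip_force: 62.1
```

```bash
python3 b.py
```

```text
t 4.4 x,z,y mm [-28.8  90.6   1. ] r 95.1 lean 0.308 Fax -13.2 Ftan(+x) -4.2 Fy -8.7 open 0.0257
```

>>> servo_tool([
  [[2,0.5,0.05,-0.2,0],[2,1.0,0.1,-0.3,0],[2,1.5,0.1,-0.4,0],[2,2.0,0.1,-0.45,0],[2,2.0,0.1,-0.45,0]],
])

```text
t: 4.9
tool_pos: [0.5699, -0.1085, 0.1793]
tool_rot: [-2.879, -1.253, 0.009]
contact_force: [3.8, -5.1, -14.7]
opening: 0.0247
grip_force: 59.6
```

```bash
python3 b.py
```

```text
t 4.9 x,z,y mm [-9.2 94.3  1.1] r 94.7 lean 0.098 Fax -14.6 Ftan(+x) -2.5 Fy -6.3 open 0.0247
```

>>> servo_tool([
  [[2,0.4,0,-0.05,0],[2,0.8,0.05,-0.05,0],[2,1.2,0.05,-0.05,0],[2,1.3,0.05,-0.05,0],[2,1.3,0.05,-0.05,0]],
])

```text
t: 5.4
tool_pos: [0.5815, -0.0987, 0.1854]
tool_rot: [2.881, 1.252, 0.002]
contact_force: [-0.4, 0.6, -0.1]
opening: 0.0202
grip_force: 0.0
```

```bash
python3 b.py
```

```text
t 5.4 x,z,y mm [  5.8 100.4  -0.6] r 100.6 lean -0.058 Fax -0.1 Ftan(+x) 0.2 Fy 0.7 open 0.0202
```

The grip slipped off. I look before going on.

```bash
python3 - <<'E'
from h import *
s=snap('side','s2'); crop('s2',300,130,400,270,5,'s2c')
for l in(0,.1,.3,.66): 
    print(l,[ ((proj(s,[.656-.687*(.115+(.082+e)*np.sin(l)),-.019-.727*(.115+(.082+e)*np.sin(l)),.085+(.082+e)*np.cos(l)])-[300,130])*5).round(0) for e in(-.03,.02,.036)])
E
```

```text
0 [array([242., 406.]), array([245., 344.]), array([247., 323.])]
0.1 [array([240., 413.]), array([241., 357.]), array([241., 338.])]
0.3 [array([235., 428.]), array([232., 387.]), array([230., 373.])]
0.66 [array([227., 459.]), array([216., 449.]), array([212., 446.])]
```

View pics/s2c.png

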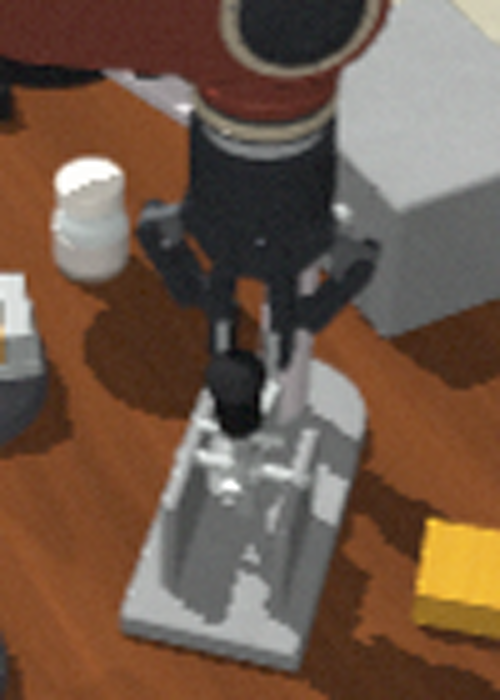

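The bat's head is at crop (237,370). It is at about 0.2 rad lean, still on the ridge, with the fingers past it. I lift, move aside, and measure the bat from both views.

>>> servo_tool([
  [[5,0,0,-3,0],[8.5,0,0,-6,0],[8.5,0,-4,-7,0],[8.5,0,-8.5,-7,0],[8.5,0,-13,-7,0]],
])

```text
t: 5.95
tool_pos: [0.4853, -0.0095, 0.2558]
tool_rot: [2.881, 1.25, 0.003]
contact_force: [-0.2, 1.4, 0.5]
opening: 0.0852
grip_force: 0.0
```

>>> servo_tool([
  [[8.5,0,-4,0,0],[8.5,0,-4,0,0],[8.5,0,-4,0,0]],
])

```text
t: 6.25
tool_pos: [0.4566, 0.0176, 0.2552]
tool_rot: [2.88, 1.253, 0.003]
contact_force: [-0.0, -0.1, 0.1]
opening: 0.085
grip_force: 0.0
```

```bash
python3 - <<'E'
from h import *
s=snap('side','s3'); t=snap('top','t3')
im=[cv2.imread(f'pics/{a}.png') for a in('s3','t3')]
cv2.imwrite('pics/c3.png',np.hstack([cv2.resize(im[0][180:260,310:390],None,fx=5,fy=5,interpolation=cv2.INTER_CUBIC),cv2.resize(im[1][130:210,310:390],None,fx=5,fy=5,interpolation=cv2.INTER_CUBIC)]))
E
```

```text
(no output)
```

View pics/c3.png

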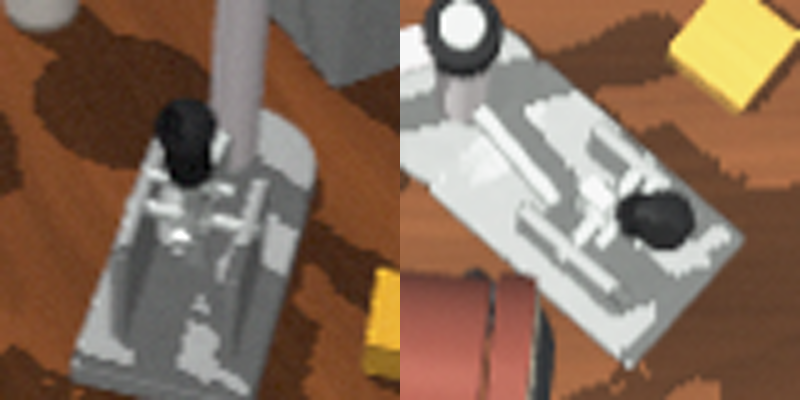

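The head is at side crop (185,125) and top crop (670,220), with the grip bottom at side (190,178).

```bash
python3 - <<'E'
from h import *
s,t=load('s3'),load('t3')
X=tri(t,(363.6,173.6),s,(346.7,205.0)); print(X.round(4),proj(t,X),proj(s,X))
p=X-[.656,-.019,0]; x=p@[.687,.727,0]+.115; z=X[2]-.085; y=p@[-.727,.687,0]; print(x,z,y,np.hypot(x,z),np.arctan2(-x,z))
# fit (lean,out) to head centre (e=.0225) and grip bottom in both views, free yc
from scipy.optimize import least_squares
def pt(l,r,yc):
    h=-.115-r*np.sin(l); return [.656+.687*h-.727*yc,-.019+.727*h+.687*yc,.085+r*np.cos(l)]
f=lambda v:np.r_[proj(t,pt(v[0],.1045+v[1],v[2]))-[363.6,173.6],proj(s,pt(v[0],.1045+v[1],v[2]))-[346.7,205]]
r=least_squares(f,[.2,.005,0],x_scale=[.1,.01,.01]); print(r.x,r.fun)
l=r.x[0]; 
for l in (.05,.15,.25,.35): print(l,[(proj(s,pt(l,.1045+o,0))-[310,180])*5 for o in(0,.008)],[(proj(t,pt(l,.1045+o,0))-[310-80,130])*5 for o in(0,.008)])
E
python3 plan.py .56 -.11 .2 -43.4
```

```text
[ 0.5542 -0.1294  0.1967] [363.59967518 173.60087713] [346.70118135 204.99978974]
-0.035200006974639916 0.11171557288240154 -0.001868286071079982 0.11712988395562368 0.30523901058607844
[ 0.30463137  0.01260742 -0.00186702] [-0.00037222  0.00100511  0.00104577 -0.00018613]
0.05 [array([193.24936949,  96.81637552]), array([193.61161919,  86.90688375])] [array([623.69141556, 185.99228045]), array([625.31860952, 184.32710126])]
0.15 [array([188.52884782, 110.89045582]), array([188.50299448, 102.08404248])] [array([637.70554147, 198.86809337]), array([640.50071835, 198.27703062])]
0.25 [array([183.76157204, 126.26249919]), array([183.33928616, 118.68683263])] [array([651.33783164, 211.80235791]), array([655.26492483, 212.2891678 ])]
0.35 [array([179.00581897, 142.76160114]), array([178.18450849, 136.52948657])] [array([664.42038635, 224.63437234]), array([669.42655155, 226.18659006])]
t 6.35 pos [0.4573 0.0167 0.255 ] yaw -43.1 F [ 0.2 -0.4 -0.4] open 0.0849 grip 0.0 q [-0.13 -0.37  1.98 -0.    1.53  0.63]
shift cm [-2.25 16.15  5.51] turn 0.3 axes x [0.683 0.73  0.001] y [ 0.73  -0.683  0.001]
```

>>> servo_tool([
  [[8.5,-0.8,4.2,0,0],[8.5,-1.6,8.4,0,0],[8.5,-2.4,12.6,0,0],[8.5,-3.2,16.9,0.2,0],[8.5,-3.2,16.9,1.0,0]],
])

```text
t: 6.85
tool_pos: [0.5612, -0.1267, 0.2442]
tool_rot: [2.883, 1.243, 0.001]
contact_force: [-0.4, 0.2, -0.5]
opening: 0.0849
grip_force: 0.0
```

>>> servo_tool([
  [[8.5,0,0,3.0,0],[8.5,0,0,6.0,0],[8.5,0,0,7.4,0],[8.5,0,0,7.4,0]],
])

```text
t: 7.25
tool_pos: [0.5568, -0.1213, 0.1672]
tool_rot: [-2.878, -1.249, 0.007]
contact_force: [-0.1, 0.0, 0.2]
opening: 0.0853
grip_force: 0.0
```

```bash
python3 plan.py .5587 -.1219 .171 -43.4; python3 b.py
```

```text
t 7.25 pos [ 0.5568 -0.1213  0.1672] yaw -43.1 F [-0.1  0.   0.2] open 0.0853 grip 0.0 q [-0.35 -0.01  1.82  0.    1.34  0.41]
shift cm [ 0.08  0.18 -0.38] turn 0.3 axes x [ 0.683  0.73  -0.002] y [ 0.73  -0.683 -0.005]
t 7.25 x,z,y mm [-27.5  82.2   1.8] r 86.7 lean 0.323 Fax 0.2 Ftan(+x) -0.0 Fy 0.1 open 0.0853
```

>>> servo_tool([
  [[8.5,0.05,0.2,-0.1,0],[1,0.05,0.2,-0.1,0],[1,0.05,0.2,-0.1,0],[1,0.05,0.2,-0.1,0],[1,0.05,0.2,-0.1,0]],
], newtons=120)

```text
t: 7.75
tool_pos: [0.5604, -0.1226, 0.1726]
tool_rot: [2.881, 1.251, 0.001]
contact_force: [-1.4, 2.0, 4.0]
opening: 0.0293
grip_force: 118.0
```

>>> servo_tool([
  [[1,0,0,0,0],[1,0,0,0,0]],
])

```text
t: 7.95
tool_pos: [0.5604, -0.1226, 0.1728]
tool_rot: [2.881, 1.251, 0.001]
contact_force: [-2.5, 1.9, 5.2]
opening: 0.0285
grip_force: 117.4
```

```bash
python3 b.py
```

```text
t 7.95 x,z,y mm [-26.   87.8  -1.6] r 91.5 lean 0.288 Fax 5.1 Ftan(+x) 1.2 Fy 3.1 open 0.0285
```

>>> servo_tool([
  [[1,-0.1,0,-0.35,0],[1,-0.2,0,-0.6,0],[1,-0.2,0,-0.6,0]],
])

```text
t: 8.25
tool_pos: [0.5581, -0.1236, 0.1751]
tool_rot: [-2.88, -1.25, 0.002]
contact_force: [3.5, 1.0, -12.4]
opening: 0.0288
grip_force: 121.2
```

```bash
python3 b.py
```

```text
t 8.25 x,z,y mm [-28.3  90.1  -0.6] r 94.5 lean 0.304 Fax -12.7 Ftan(+x) -0.7 Fy -1.9 open 0.0288
```

>>> servo_tool([
  [[1,0.3,0,-0.12,0],[1,0.6,0,-0.22,0],[1,0.9,0,-0.32,0],[1,1.2,0,-0.38,0],[1,1.4,0,-0.42,0]],
])

```text
t: 8.75
tool_pos: [0.5678, -0.1137, 0.1808]
tool_rot: [-2.881, -1.251, 0.004]
contact_force: [0.6, -0.7, -14.9]
opening: 0.0288
grip_force: 121.0
```

```bash
python3 b.py
```

```text
t 8.75 x,z,y mm [-14.5  95.8  -0.9] r 96.9 lean 0.15 Fax -14.7 Ftan(+x) -2.3 Fy -0.9 open 0.0288
```

>>> servo_tool([
  [[1,0.3,0,-0.03,0],[1,0.6,0,-0.05,0],[1,0.9,0,-0.05,0],[1,1.2,0,-0.05,0],[1,1.5,0,-0.05,0]],
])

```text
t: 9.25
tool_pos: [0.5782, -0.1028, 0.1817]
tool_rot: [-2.881, -1.251, 0.003]
contact_force: [-2.7, -2.4, -13.0]
opening: 0.0285
grip_force: 128.3
```

>>> servo_tool([
  [[1,0.2,0,0,0],[1,0.3,0,0,0],[1,0.3,0,0,0]],
])

```text
t: 9.55
tool_pos: [0.5805, -0.1006, 0.1818]
tool_rot: [-2.881, -1.251, 0.001]
contact_force: [-3.2, -1.7, -14.8]
opening: 0.0289
grip_force: 129.0
```

```bash
python3 b.py
```

```text
t 9.55 x,z,y mm [ 3.8 96.8 -1.2] r 96.9 lean -0.039 Fax -14.9 Ftan(+x) -2.9 Fy 1.2 open 0.0289
```

>>> servo_tool([
  [[1,0.2,0,0,0],[1,0.4,0,0,0],[1,0.4,0,0,0]],
])

```text
t: 9.85
tool_pos: [0.583, -0.098, 0.1818]
tool_rot: [2.882, 1.251, -0.003]
contact_force: [-5.0, -3.1, -13.3]
opening: 0.0287
grip_force: 128.1
```

```bash
python3 b.py
```

```text
t 9.85 x,z,y mm [ 7.5 96.8 -1.2] r 97.1 lean -0.077 Fax -13.7 Ftan(+x) -4.7 Fy 1.5 open 0.0287
```

>>> servo_tool([
  [[1,0,0,0.3,0],[1,-0.1,0,0.6,0],[1,-0.2,0,0.9,0],[1,-0.2,0,1.2,0],[1,-0.2,0,1.2,0]],
])

```text
t: 10.35
tool_pos: [0.5821, -0.0991, 0.1701]
tool_rot: [-2.882, -1.251, -0.0]
contact_force: [-3.4, -1.9, -9.7]
opening: 0.0289
grip_force: 128.1
```

```bash
python3 b.py
```

```text
t 10.35 x,z,y mm [ 6.  85.1 -1.3] r 85.3 lean -0.071 Fax -10.0 Ftan(+x) -3.1 Fy 1.2 open 0.0289
```

The spring is still pulling with the bat nearly home, so it is in the notch. I release, lift and move aside.

>>> servo_tool([
  [[8.5,0,0,0.2,0],[8.5,0,0,0.2,0],[8.5,0,0,0.2,0],[8.5,0,0,0.2,0],[8.5,0,0,-3,0]],
])

```text
t: 10.85
tool_pos: [0.5799, -0.0984, 0.1962]
tool_rot: [-2.877, -1.249, 0.009]
contact_force: [-0.5, -0.4, -1.2]
opening: 0.0848
grip_force: 0.0
```

>>> servo_tool([
  [[8.5,0,0,-5,0],[8.5,0,-1,-10,0],[8.5,0,-5.5,-12,0],[8.5,0,-10,-12,0],[8.5,0,-15,-12,0]],
])

```text
t: 11.35
tool_pos: [0.4724, 0.0038, 0.3225]
tool_rot: [2.88, 1.249, 0.007]
contact_force: [-0.4, 0.7, -0.0]
opening: 0.0847
grip_force: 0.0
```

```bash
python3 - <<'E'
from h import *
s=snap('side','s4'); t=snap('top','t4')
im=[cv2.imread(f'pics/{a}.png') for a in('s4','t4')]
cv2.imwrite('pics/c4.png',np.hstack([cv2.resize(im[0][180:260,310:390],None,fx=5,fy=5,interpolation=cv2.INTER_CUBIC),cv2.resize(im[1][130:210,310:390],None,fx=5,fy=5,interpolation=cv2.INTER_CUBIC)]))
pt=lambda l,r:[.656+.687*(-.115-r*np.sin(l)),-.019+.727*(-.115-r*np.sin(l)),.085+r*np.cos(l)]
for l in (0,.1): print(l,[(proj(s,pt(l,.1045+o))-[310,180])*5 for o in(0,.008)],[(proj(t,pt(l,.1045+o))-[310-80,130])*5 for o in(0,.008)])
E
python3 plan.py .622 .107 .33
```

```text
0 [array([195.57450865,  90.31307886]), array([196.12601328,  79.90369764])] [array([616.59546297, 179.62653312]), array([617.63062446, 177.43079587])]
0.1 [array([190.89851396, 103.68138836]), array([191.06809576,  94.30667159])] [array([630.73542697, 192.4128091 ]), array([632.95003398, 191.28319802])]
t 11.45 pos [0.4699 0.0061 0.3212] yaw -42.8 F [ 0.3 -0.9 -0.6] open 0.0848 grip 0.0 q [-0.15 -0.36  1.87  0.    1.63  0.6 ]
shift cm [17.74  4.29 -0.83] turn None axes x [0.68  0.733 0.003] y [ 0.733 -0.68   0.001]
```

View pics/c4.png

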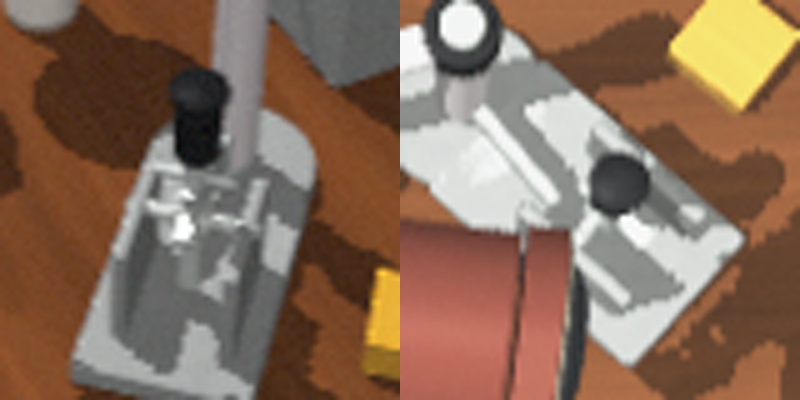

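In the picture the head is at side crop (199,88) and top (619,183), matching upright and home. Now to the handle.

>>> servo_tool([
  [[8.5,3.5,0.9,-0.8,-8.5],[8.5,7.0,1.7,-0.8,-17],[8.5,10.6,2.6,-0.8,-25.5],[8.5,14.2,3.4,-0.8,-34],[8.5,17.7,4.3,-0.8,-42]],
])

```text
t: 11.95
tool_pos: [0.6267, 0.104, 0.3286]
tool_rot: [2.234, 2.207, 0.002]
contact_force: [1.2, -0.2, -0.2]
opening: 0.0848
grip_force: 0.0
```

>>> servo_tool([
  [[8.5,0,0,0,-8],[8.5,0,0,0,-16],[8.5,0,0,0,-16]],
])

```text
t: 12.25
tool_pos: [0.6257, 0.1032, 0.3282]
tool_rot: [1.914, 2.491, 0.001]
contact_force: [-0.2, 0.4, -1.0]
opening: 0.085
grip_force: 0.0
```

```bash
python3 plan.py .622 .107 .262 15
```

```text
t 12.25 pos [0.6257 0.1032 0.3282] yaw 14.9 F [-0.2  0.4 -1. ] open 0.085 grip 0.0 q [ 0.05  0.04  1.5   0.    1.6  -0.21]
shift cm [ 0.46 -0.26  6.62] turn -0.1 axes x [-0.258  0.966 -0.   ] y [0.966 0.258 0.001]
```

>>> servo_tool([
  [[8.5,0.5,-0.3,2,0],[8.5,0.5,-0.3,4.5,0],[8.5,0.5,-0.3,6.4,0],[8.5,0.5,-0.3,6.6,0],[8.5,0.5,-0.3,6.6,0]],
])

```text
t: 12.75
tool_pos: [0.6206, 0.107, 0.2621]
tool_rot: [-1.916, -2.489, 0.0]
contact_force: [0.7, 0.6, 0.2]
opening: 0.0849
grip_force: 0.0
```

>>> servo_tool([
  [[1,0,0,0,0],[1,0,0,0,0],[1,0,0,0,0],[1,0,0,0,0],[1,0,0,0,0]],
], newtons=30)

```text
t: 13.25
tool_pos: [0.6209, 0.1073, 0.2629]
tool_rot: [1.913, 2.491, 0.002]
contact_force: [0.1, 0.1, 2.3]
opening: 0.0231
grip_force: 29.8
```

```bash
python3 plan.py .622 .107 .262 15; python3 - <<'E'
import numpy as np
from h import ctrl
p=np.array(ctrl.get_obs()['tool_pos'][:2]); O=np.array([.656,-.019]); v=p-O; print(np.linalg.norm(v),np.degrees(np.arctan2(v[1],v[0])))
E
```

```text
t 13.25 pos [0.6209 0.1073 0.2629] yaw 14.9 F [0.1 0.1 2.3] open 0.0231 grip 29.8 q [ 0.05  0.06  1.59  0.    1.5  -0.21]
shift cm [-0.06  0.1   0.09] turn -0.1 axes x [-0.258  0.966 -0.   ] y [0.966 0.258 0.002]
0.13108534278490291 105.52718563795943
```

>>> servo_tool([
  [[1,-0.08,-1.42,0,-6.2],[1,-0.31,-2.81,0,-12.4],[1,-0.68,-4.18,0,-18.6],[1,-1.21,-5.5,0,-24.8],[1,-1.87,-6.75,0,-31]],
])

```text
t: 13.75
tool_pos: [0.5612, 0.0707, 0.2629]
tool_rot: [1.17, 2.909, 0.0]
contact_force: [7.6, -4.6, -1.0]
opening: 0.0229
grip_force: 30.2
```

>>> servo_tool([
  [[1,-0.02,-0.7,0,-3],[1,-0.07,-1.4,0,-6.1],[1,-0.07,-1.4,0,-6.1],[1,-0.07,-1.4,0,-6.1]],
])

```text
t: 14.15
tool_pos: [0.5522, 0.0598, 0.2629]
tool_rot: [1.021, 2.965, -0.002]
contact_force: [4.1, -4.5, 0.6]
opening: 0.0231
grip_force: 30.2
```

```bash
python3 - <<'E'
import numpy as np
from h import *
o=ctrl.get_obs();p=np.array(o['tool_pos'][:2]); O=np.array([.656,-.019]); v=p-O; print(o['contact_force'],o['opening'],np.linalg.norm(v),np.degrees(np.arctan2(v[1],v[0])), O+.22*v/np.linalg.norm(v))
snap('side','s5'); crop('s5',230,100,410,250,4,'s5c')
E
```

```text
[ 4.08041002 -4.46473741  0.55177544] 0.023131173167922736 0.13029563340817366 142.78375449601097 [0.48080114 0.11406149]
```

View pics/s5c.png

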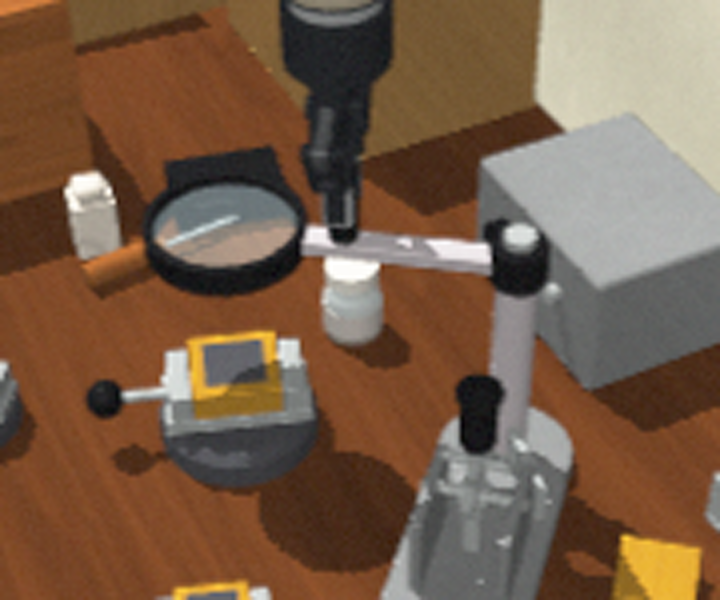

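The lens has swung; its ring centre is at crop (226,235). I release, lift away and check.

>>> servo_tool([
  [[4,0,0,0,0],[8.5,0,0,0,0],[8.5,0,0,0,0],[8.5,0,0,-3,0],[8.5,0,0,-7,0]],
])

```text
t: 14.7
tool_pos: [0.5494, 0.0614, 0.3294]
tool_rot: [-1.019, -2.965, 0.003]
contact_force: [-0.1, 0.2, 0.4]
opening: 0.0852
grip_force: 0.0
```

>>> servo_tool([
  [[8.5,-1,5,-2,0],[8.5,-2,10,-3,0],[8.5,-3,15,-3,0],[8.5,-3,20,-3,0],[8.5,-3,20,-3,0]],
])

```text
t: 15.2
tool_pos: [0.6992, 0.2043, 0.3585]
tool_rot: [-1.015, -2.969, 0.001]
contact_force: [-0.8, -0.9, -1.1]
opening: 0.0849
grip_force: 0.0
```

```bash
python3 - <<'E'
from h import *
s=snap('side','s6'); t=snap('top','t6')
print('side',atz(s,(230+226/4-.4,100+235/4-.4),.214))
o=ctrl.get_obs(); print(o['t'],o['tool_pos'],o['contact_force'],o['dq'])
print(proj(t,[.481,.114,.214]),proj(t,[.478,.117,.076]))
im=[cv2.imread('pics/s6.png')[100:250,230:410],cv2.imread('pics/t6.png')[110:260,210:390]]
cv2.imwrite('pics/c6.png',np.hstack([cv2.resize(a,(400,333),interpolation=cv2.INTER_CUBIC) for a in im]))
E
```

```text
side [0.47953195 0.11000371]
15.3 [0.69781608 0.20183184 0.36009992] [ 0.9278416  -0.72534     0.20120017] [-0.02976389 -0.06056259  0.03424414 -0.00917708  0.00785672 -0.0042696 ]
[273.82200797 201.94861602] [277.54212216 206.31359559]
```

View pics/c6.png

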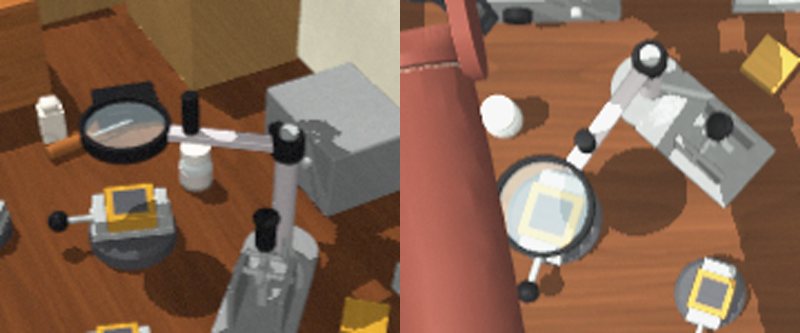

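The lens is at about (0.479, 0.109) and the block at (0.478, 0.117), so it is about 8 mm off. The bat is upright and home, the robot is clear, and nothing else was disturbed. I hand in.

```bash
python3 -c "
from station import ctrl
print(ctrl.finish_job())"
```

```text
the job is handed in; nothing more can be done
None
```

I handed the job in at about 15 s: the toggle bat is upright and home, and the lens rests about 8 mm from the block's centre by the cameras (22 mm allowed); my first pull slipped off on the ridge, so I regripped, and no bystander was seen to move.

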